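# Clamp a glued card box and keep the pressure on

## Task

The white card box standing in the desk clamp has just been glued and must be pressed while it sets. Flip the clamp's cam lever right over to the other side to free the trigger, then pump the trigger towards the fixed grip post until the sprung pad of the sliding jaw presses the box against the fixed jaw, with the pad pushed part of the way in but not bottomed, so that the box is held and not crushed. Work the jaw only by the trigger, without touching the box or the jaw or shifting the other things on the desk, and finish while still holding the trigger squeezed with the fingers.

Things in the scene. Friction and masses are not known exactly. Their poses are not given: they have to be found in the camera images.
- clamp: one-hand bar clamp on a hardwood board 110 x 350 x 12 mm, fixed; origin under its centre; +y runs along the toothed bar, the way the jaw advances. Along y (mm): lock block with cam lever at -139 (74 high, 44 wide), trigger plate -86 to -78, fixed grip post -58 to -46, housing -58 to -3 (58 high), sliding jaw with sprung pad, card box, fixed jaw (face at 130, 66 high)
- post_grip (a point): on the fixed steel grip post (22 wide in x, 12 thick in y, from z 55 to 105 mm): its centre, 85 mm above the table. Axes as the clamp's
- trigger_grip (a point): centre of the upright steel trigger plate (22 wide in x, 8 thick in y, up to z 105 mm), 85 mm up; moves with the trigger. Squeeze plate and post together from above, fingers closing along the clamp's y: 40 mm over both at rest, 22 mm fully squeezed. Only the plate moves, the post is fixed
- trigger (a joint): trigger slide along the clamp's +y, m: 0 = released (a spring of 2 to 3 N returns it), 0.018 = fully squeezed. While the cam lever locks it, it moves about 1 mm only
- cam_lever (a joint): cam lever angle, rad: 0 = locked, leaning 32 degrees from upright to the clamp's -x side; it flips over across the bar to 1.43 = free, leaning 50 degrees to the +x side; above 1.15 the trigger is free. Stays where it is left (friction 0.04 N m): push it over with closed fingers
- lever_pivot (a point): pivot of the cam lever, 72 mm above the table, hub radius 11 mm
- lever_tip (a point): free end of the cam lever, a round bar 9 to 12 mm thick, 58 mm from the pivot
- jaw (a joint): travel of the toothed bar with the sliding jaw along the clamp's +y, m, 0 to 0.075. Squeezing the trigger drives it forward by a pawl; when the trigger goes back the pawl clicks over the teeth (8 mm apart) and the bar stays where it is (2 N of friction). A full squeeze and full release gain 10 to 18 mm
- jaw_pad (a joint): how far the sprung pad on the jaw is pushed in, m: 0 = free, 0.010 = bottomed; 1.8 N a millimetre. The push of the fingers on the trigger, less about 5 N for spring and friction, reaches the pad; over 25 N crushes the box, so close gently or little by little. If only one finger bears (the other clear of the post), it may push with twice the set grip
- pad_face (a point): centre of the sprung pad's front face (54 x 40 mm), 36 mm above the table. The box touches the pad when this is 22 mm (y) from the box's middle
- fixed_jaw_face (a point): centre of the rubber face of the fixed jaw, against which the box is pressed
- card_box: plain white card box, loose, 44 mm along the clamp's bar, 64 mm across it, 40 mm high, 80 g; stands on the clamp's board up to 6 mm from the fixed jaw; origin at the centre of its underside; its own x and y axes are skewed 12 degrees to its sides
- date_block_a: wooden calendar cube of 43 mm, loose, a bystander; origin under its centre
- date_block_b: wooden calendar cube of 43 mm, loose, a bystander; origin under its centre
- mug: white mug, 82 mm wide, 91 mm high, loose, a bystander at the back; origin under its centre
Mind the look-alikes: they are no part of the job. There is more than one size of the card_box; the job needs the largest.

How it is judged (in metres and radians):
On the way, in this order (a step that is already met when the one before it is completed fails the run):
1. the cam lever is flipped over, freeing the trigger (value of joint cam_lever above 1.15 rad), for 0.1 s.
2. the pad has been pumped up to the box and presses it (contact force between jaw_pad and card_box above 1.5 N and contact force between the fingers and trigger above 1 N), for 0.2 s.
At the end, for the whole second after the job is handed in: the cam lever is over (above 1.15 rad); the fingers still push the squeezed trigger (over 1.5 N, trigger over 2 mm in); the pad presses the box with over 2 N and is pushed in 1.2 to 9.2 mm; the box stands upright and still against the fixed jaw (value of joint cam_lever above 1.15 rad and contact force between the fingers and trigger above 1.5 N and value of joint trigger above 0.002 m and contact force between jaw_pad and card_box above 2 N and value of joint jaw_pad between 0.0012 and 0.0092 m and y of card_box in the frame of clamp above 0.105 m and angle between card_box's own z axis and vertical below 0.1 rad and linear speed of card_box below 0.01 m/s); the arm keeps its last pose, push and grip.
It fails at once if the box is crushed (pad force over 25 N) (contact force between jaw_pad and card_box above 25 N).
It fails at once if the robot touches the box (contact force between any of the fingers, the arm and card_box above 1 N).
It fails at once if the robot moves the jaw or pad directly (contact force between any of the fingers, the arm and jaw above 1.5 N).
It fails at once if a bystander is shifted by over 30 mm (distance of any of date_block_a, date_block_b, mug from where it was at the start of the episode above 0.03 m).
It also fails if it takes over 54 s, if anything falls off the work surface, if the arm or the gripper's body presses on something with over 40 N, if the wrist force passes 120 N, or if a joint passes its speed limit or range.

## Robot

A 6-joint arm with a two-finger parallel gripper is mounted at the origin on a cart in front of the work surface, level with it; the furniture and walls round the work are solid. World frame = base frame: x ahead of the robot, y to its left, z up, the work surface at z = 0. Lengths are in mm, angles in rad, forces in N, time in s.
With the tool pointing down it reaches from about 375 to 900 mm from the base axis. Payload 3.1 kg.
Tool frame: the origin (TCP) lies at the very end of the fingers, on their centre line; the grasp point (between the pads) lies robot.tcp_to_grasp behind it (robot.tcp_to_grasp is the distance from the TCP to the grasp point, in mm); z points along the fingers, y is the line along which they close (so a half turn about z gives the same grasp; the last joint's range is limited). The gripper opens to 85 mm and grips with 20 to 120 N. Pads are 22 mm wide; open, the fingers measure 114 mm over their backs; the gripper's body (76 mm by 85 mm) begins 54 mm behind the grasp point. The pads swing forward as they close: fully open they stand 13 mm farther back than shut.
Start: joints at [-1.52, 0.527, 1.433, -0, 1.181, -0.178], TCP at [142.39, -608.541, 231.31] pointing down, gripper open.
Joint ranges: [-3.08, 3.08], [-0.75, 2.2], [0.22, 2.44], [-1.43, 4.57], [0, 2.65], [-2.85, 2.85]. Speed limits (rad/s): [2.79, 2.79, 3.14, 3.14, 3.14, 3.14].

## Interface

Orientations are given as a 3x3 rotation matrix whose columns are the frame's x, y, z axes.
In Python, from plant import robot, grab_frame, order, outline_of gives the robot as it stands.
- The arm moves only by the shell command python3 -m jog 'ROWS' [FORCE]. ROWS is JSON, a list of rows, each a list of 7 numbers: the shift along the tool's x, y, z normalised to -1 to 1, where 1 is 0.3 m, then the turn, a rotation vector about the tool's x, y, z normalised to -1 to 1, where 1 is 90 degrees, then the opening, from 0 (shut) to 1 (fully open). In form: [[tx, ty, tz, rx, ry, rz, jaw], ...]. A call has 1 to 8 rows; each row shifts and turns the commanded pose from where the row before left it, along the tool's axes as they then stand; what a row does not reach is not made up. A row lasts 1/10 s, in which the tool goes at most 50 mm and 8.59 degrees, less where a joint would pass 70% of its speed; a pose out of reach is approached as far as the arm can. A call with a number of a shift or a turn outside -1 to 1 is refused whole. A call with a gripper value outside its range is refused whole. The fingers move at their own pace and stop on an object; FORCE is the grip in N (left out, the last holds). Time passes only in rows, so rows that do not move let the fingers close. It gives the time, the measured TCP pose, the force, the opening and the grip force at its end, in the units of the state.
- robot.sense(): the state, without advancing time (a new reading comes with each control period).
- grab_frame(name): name is "scene" or "top"; returns a dict with "color" (480x640x3 uint8, red, green, blue), "fov_y" (degrees; the focal length in pixels is half the picture's height over the tangent of half this angle, whatever the lens; pixels are square), "cx", "cy" (the principal point, pixels), "xyz" and "rotation" of the camera in the world. Camera axes: x right, y down, z forward; pixel columns grow to the right and rows downward; lengths in mm; the calibration is good to about 2 mm. A picture is of the moment at which its call begins. There is no depth.
- order.hand_in(): hands the job in; it is judged then, once.
Trained networks look in a picture, given as the dict that the camera call returned (one of the last four; its "shot" number tells which), for a name from the list of things; names that differ only in an ending like _2 or _b are one class to them, and where a whole thing is asked for, a point or a joint stands for the part that bears it (a point fixed in the world has none). Each returns a list of dicts, best first, with "conf" (0 to 1); they miss things now and then, are a little off and sometimes report something else, mostly with a low value. They report only what shows in the picture. A call takes as long as a camera call. They do not tell look-alikes from the thing itself.
- outline_of(thing, picture): "pixels" (480x640 bool, what is visible of it) and "pixel" ([column, row] in pixels, amid what is visible of it).
The state is a dict: "time_s": time; "joint_pos": joint angles; "joint_velocities": joint speeds; "effort": joint torques, N m; "ee_pos": TCP position; "tool_rot": TCP orientation; "wrist_force": force on the tool from outside, world axes, zero at the start; "ft_torque": the same for the moment, N m; "finger_gap": opening from 0.0 (shut) to 1.0 (fully open); "finger_force": force on a finger pad.
Only numpy, scipy, OpenCV 4.12 (cv2) and the standard library are available. Lean on these libraries where they do the work, as an engineer would, in place of code of your own. Each camera call takes 0.05 s, during which the arm holds its last target. There are 200 camera calls.

## Working session

There is one attempt and no reset: what is moved stays moved. The work goes in short steps, Python scripts to look and compute and a shell command to move; the robot and the scene stay as the last step left them, time stands still between calls to the robot, and variables do not carry over. Pictures are saved under pics/ and viewed, at most 10 in all, crops included, and the job is handed in when it is done.

```bash
ls; mkdir -p pics; cat > h.py <<'E'
import numpy as np, cv2
from plant import robot, grab_frame, order, outline_of
def cam(f):
    fl=240/np.tan(np.radians(f["fov_y"])/2)
    return fl,np.array(f["xyz"],float),np.array(f["rotation"],float)
def ray(f,p):
    fl,c,R=cam(f); d=R@np.array([(p[0]-f["cx"])/fl,(p[1]-f["cy"])/fl,1]); return c,d/np.linalg.norm(d)
def atz(f,p,z):
    c,d=ray(f,p); return c+d*(z-c[2])/d[2]
def proj(f,X):
    fl,c,R=cam(f); q=R.T@(np.array(X,float)-c); return np.array([f["cx"]+fl*q[0]/q[2],f["cy"]+fl*q[1]/q[2]])
def tri(rs):
    A=np.zeros((3,3));b=np.zeros(3)
    for c,d in rs:
        P=np.eye(3)-np.outer(d,d);A+=P;b+=P@c
    X=np.linalg.solve(A,b); return X,[np.linalg.norm(np.cross(X-c,d)) for c,d in rs]
E
python3 - <<'E'
from h import *
np.set_printoptions(precision=1,suppress=True)
s=robot.sense(); print(s, robot.tcp_to_grasp)
fs={}
for n in("scene","top"):
    f=grab_frame(n);fs[n]=f; cv2.imwrite(f"pics/{n}0.png",f["color"][:,:,::-1]); print(n,f["xyz"],f["rotation"],f["fov_y"],f["cx"],f["cy"],[k for k in f])
for t in("clamp","trigger_grip","post_grip","cam_lever","lever_tip","lever_pivot","pad_face","fixed_jaw_face","card_box","date_block_a","mug"):
    for n in fs:
        try: r=outline_of(t,fs[n])
        except Exception as e: print(t,e);continue
        print(t,n,[(round(o["conf"],2),np.round(o["pixel"]),int(o["pixels"].sum())) for o in r])
E
```

```text
pics
{'time_s': 0.0, 'joint_pos': array([-1.5,  0.5,  1.4, -0. ,  1.2, -0.2]), 'joint_velocities': array([-0., -0., -0., -0., -0.,  0.]), 'effort': array([ -0. , -44.2, -17.8,  -0. ,   0. ,  -0. ]), 'ee_pos': array([ 142.4, -607.8,  230.3]), 'tool_rot': array([[ 1. ,  0.2, -0. ],
       [ 0.2, -1. ,  0. ],
       [ 0. , -0. , -1. ]]), 'wrist_force': array([ 0.5, -0.7,  0.6]), 'ft_torque': array([0.1, 0. , 0. ]), 'finger_force': 0.0, 'finger_gap': 0.9983892799128326} 18.700000000000003
scene [  -13.1 -1125.3   609.8] [[ 0.8 -0.2  0.5]
 [-0.5 -0.3  0.8]
 [-0.  -0.9 -0.4]] 45.10736577281784 315.3879668675276 238.5956636200611 ['color', 'fov_y', 'cx', 'cy', 'xyz', 'rotation', 'shot']
top [ 424.8 -249.3 1255.9] [[ 0.  -1.   0.1]
 [-1.  -0.   0. ]
 [-0.  -0.1 -1. ]] 44.65614826216688 311.5713755603463 249.354300013956 ['color', 'fov_y', 'cx', 'cy', 'xyz', 'rotation', 'shot']
clamp scene [(0.93, array([276., 278.]), 4734), (0.59, array([285., 264.]), 229)]
clamp top [(0.98, array([274., 290.]), 7468)]
trigger_grip scene [(0.62, array([286., 266.]), 292)]
trigger_grip top [(0.62, array([309.
[... 499 characters left out ...]
, 1123)]
lever_pivot top []
pad_face scene [(0.59, array([263., 246.]), 96)]
pad_face top [(0.71, array([248., 285.]), 234)]
fixed_jaw_face scene [(0.89, array([275., 277.]), 4761)]
fixed_jaw_face top [(0.61, array([276., 291.]), 7475)]
card_box scene [(0.76, array([207., 272.]), 203), (0.66, array([253., 239.]), 467)]
card_box top [(0.8, array([218., 280.]), 724), (0.74, array([238., 353.]), 356), (0.69, array([191., 357.]), 383)]
date_block_a scene [(0.84, array([354., 369.]), 1038), (0.7, array([295., 375.]), 1119)]
date_block_a top [(0.89, array([431., 361.]), 544), (0.57, array([452., 321.]), 523)]
mug scene [(0.56, array([363., 232.]), 1062)]
mug top [(0.71, array([270., 165.]), 1655)]
```

```bash
python3 - <<'E'
import cv2
a=cv2.imread("pics/scene0.png")[190:400,170:410]; b=cv2.imread("pics/top0.png")[130:380,150:480]
cv2.imwrite("pics/a.png",cv2.resize(a,None,fx=2.8,fy=2.8,interpolation=2)); cv2.imwrite("pics/b.png",cv2.resize(b,None,fx=2.4,fy=2.4,interpolation=2))
E
```

```text
(no output)
```

View pics/a.png

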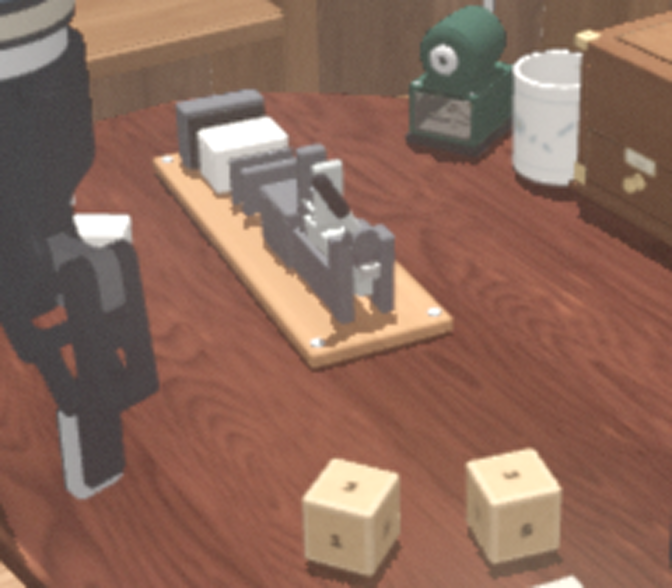

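View pics/b.png

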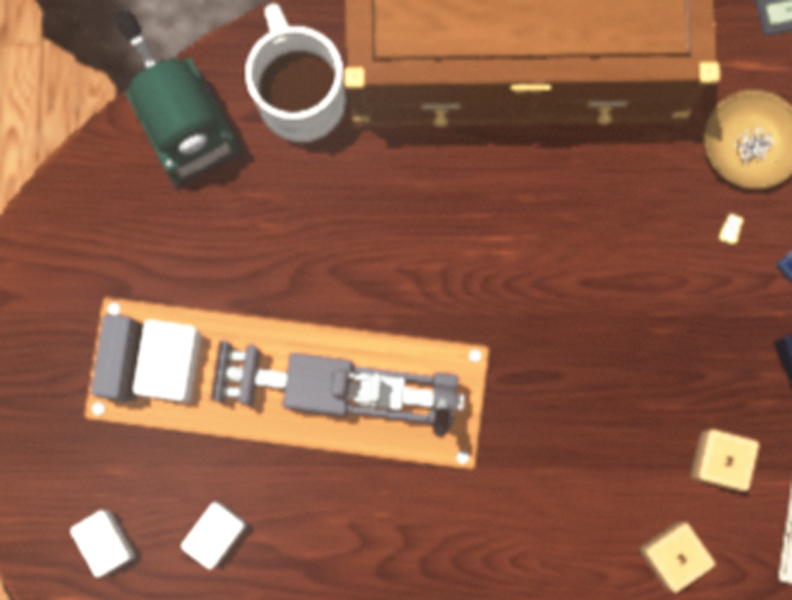

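The scene crop shows the clamp amid the desk, its lever near full-frame px (288,260). The top crop shows the board corners at about (193,254), (353,275), (347,325) and (185,304), with the lever leaning towards the robot and the box against the fixed jaw. The two white boxes at the bottom are look-alikes. Next I fit the clamp pose from both views.

```bash
python3 - <<'E'
from h import *
from scipy.optimize import least_squares
np.set_printoptions(precision=1,suppress=True)
fs={n:grab_frame(n) for n in("top","scene")}
B=[(-55,175,12),(55,175,12),(55,-175,12),(-55,-175,12)]
obs={"top":np.array([(85,418),(103,297),(488,347),(474,468)])/2.4+[150,130],"scene":np.array([(155,157),(np.nan,np.nan),(452,322),(312,357)])/2.8+[170,190]}
for n in obs:
    g=cv2.cvtColor(fs[n]["color"],cv2.COLOR_RGB2GRAY)
    ok=~np.isnan(obs[n][:,0]); c=obs[n][ok].astype(np.float32).reshape(-1,1,2)
    if n=="top": cv2.cornerSubPix(g,c,(3,3),(-1,-1),(3,30,.01)); obs[n][ok]=c[:,0]
    print(n,obs[n])
W=lambda p,b:np.array([p[0]+np.cos(p[2])*b[0]-np.sin(p[2])*b[1],p[1]+np.sin(p[2])*b[0]+np.cos(p[2])*b[1],b[2]])
def res(p,ns):
    r=[]
    for n in ns:
        for b,o in zip(B,obs[n]):
            if not np.isnan(o[0]): r+=list(proj(fs[n],W(p,b))-o)
    return np.array(r)
for ns in(["top"],["scene"],["top","scene"]):
    q=least_squares(res,[450,-200,0],args=(ns,),loss="soft_l1"); print(ns,q.x,"yaw deg",np.degrees(q.x[2]),q.fun)
p=q.x; np.save("clamp.npy",p)
a=np.radians(32)
pts={"post":(0,-52,105),"trig":(0,-82,105),"pivot":(0,-139,72),"tip":(-58*np.sin(a),-139,72+58*np.cos(a)),"jawtop":(0,130,66),"lockL":(-22,-139,74),"lockR":(22,-139,74),"hous":(0,-58,58),"hous2":(0,-3,58)}
for n,(x0,y0,w,h,s) in {"top":(180,245,180,90,4.4),"scene":(215,215,130,110,5)}.items():
    im=cv2.resize(fs[n]["color"][y0:y0+h,x0:x0+w,::-1],None,fx=s,fy=s,interpolation=2)
    for k,v in list(pts.items())+[("",b) for b in B]:
        u=(proj(fs[n],W(p,v))-[x0,y0]+.5)*s; cv2.drawMarker(im,tuple(int(t) for t in u),(0,0,255),0,12,1); cv2.putText(im,k,(int(u[0])+5,int(u[1])-4),0,.4,(0,255,0),1)
        if k: print(k,n,W(p,v))if n=="top" else 0
    cv2.imwrite(f"pics/ov_{n}.png",im)
E
```

```text
top [[185.4 303.4]
 [193.5 253.9]
 [353.  274.7]
 [347.1 324.3]]
scene [[225.4 246.1]
 [  nan   nan]
 [331.4 305. ]
 [281.4 317.5]]
['top'] [ 514.  -136.5   -0.1] yaw deg -6.941547933983044 [-0.9  0.5 -0.9 -0.9  1.1 -0.7  0.7  1.1]
['scene'] [ 512.  -139.4   -0.1] yaw deg -7.641418258844354 [-0.   0.1  0.9 -0.5 -0.8  0.3]
['top', 'scene'] [ 513.3 -137.    -0.1] yaw deg -7.24060015652891 [-0.7  0.3 -0.4 -0.9  1.4  0.1  0.7  1.9 -0.4 -0.2  1.2 -1.5 -0.2 -0.5]
post top [ 506.7 -188.6  105. ]
trig top [ 502.9 -218.3  105. ]
pivot top [ 495.7 -274.9   72. ]
tip top [ 465.3 -271.   121.2]
jawtop top [529.7  -8.   66. ]
lockL top [ 473.9 -272.1   74. ]
lockR top [ 517.6 -277.7   74. ]
hous top [ 506.  -194.5   58. ]
hous2 top [ 512.9 -140.    58. ]
```

View pics/ov_top.png

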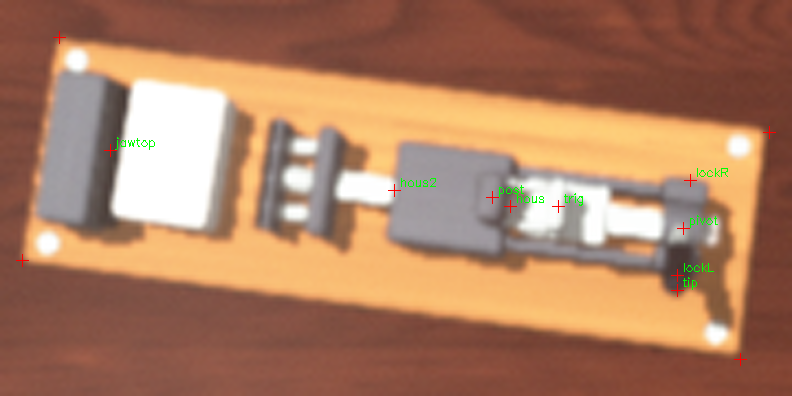

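View pics/ov_scene.png

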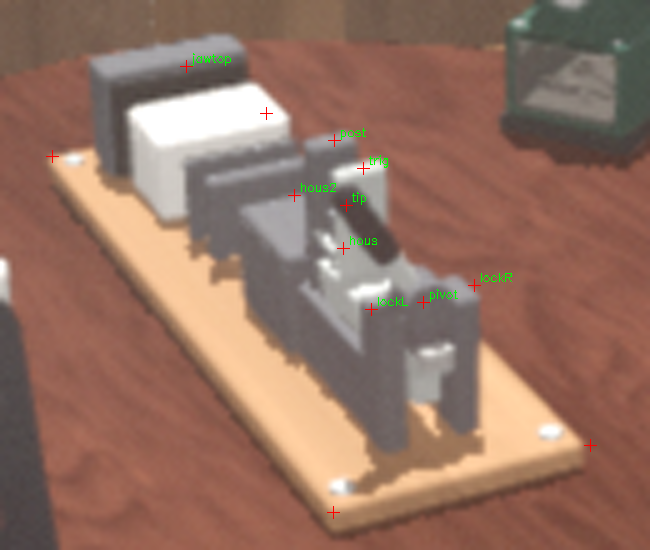

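The overlay matches the picture in both views to about 1 px: post top at (491,198) and lever tip at (677,288) in the top crop, post (333,140) and trigger (363,168) in the scene crop. I turn the tool to the clamp's axes and close the fingers.

```bash
cat >> h.py <<'E'
def rel(*targets):
    """prints state in clamp frame, and normalised tool shifts to clamp-frame targets"""
    p=np.load("clamp.npy"); c,s_=np.cos(p[2]),np.sin(p[2]); Rc=np.array([[c,-s_,0],[s_,c,0],[0,0,1]]); o=np.array([p[0],p[1],0])
    s=robot.sense(); T=s["tool_rot"]; e=s["ee_pos"]
    r=Rc@np.diag([1,-1,-1]); w=cv2.Rodrigues(T.T@r)[0].ravel()/(np.pi/2)
    print("t",s["time_s"],"clampxyz",(Rc.T@(e-o)).round(1),"turn",w.round(4),"Fclamp",(Rc.T@s["wrist_force"]).round(1),"gap",round(s["finger_gap"],3),"ff",round(s["finger_force"],1))
    for t in targets: print(t,"->",(T.T@(Rc@np.array(t,float)+o-e)/300).round(4))
E
python3 -c "from h import *
rel((-62,-139,200))"
```

```text
t 1.3 clampxyz [-308.5 -514.5  231.3] turn [ 0.     -0.      0.2267] Fclamp [-0.   0.7 -0.2] gap 1.001 ff 0.0
(-62, -139, 200) -> [ 1.2064 -0.8867  0.1044]
```

```bash
python3 -m jog '[[0,0,0,0,0,0.0756,0],[0,0,0,0,0,0.0756,0],[0,0,0,0,0,0.0756,0],[0,0,0,0,0,0,0]]' 20; python3 -c "from h import *
rel((-62,-139,200))"
```

```text
time_s: 1.7
ee_pos: [142.4, -608.5, 231.3]
tool_rot: [[0.992, -0.126, -0.0], [-0.126, -0.992, 0.0], [-0.0, -0.0, -1.0]]
wrist_force: [0.5, 0.3, 0.2]
finger_gap: 0.334
finger_force: 0.0
t 1.7 clampxyz [-308.5 -514.5  231.3] turn [-0.      0.      0.0001] Fclamp [0.4 0.4 0.2] gap 0.334 ff 0.0
(-62, -139, 200) -> [ 0.8218 -1.2515  0.1043]
```

```bash
python3 -m jog '[[0.0685,-0.1043,0.0087,0,0,0,0],[0.0685,-0.1043,0.0087,0,0,0,0],[0.0685,-0.1043,0.0087,0,0,0,0],[0.0685,-0.1043,0.0087,0,0,0,0],[0.0685,-0.1043,0.0087,0,0,0,0],[0.0685,-0.1043,0.0087,0,0,0,0]]'; python3 -m jog '[[0.0685,-0.1043,0.0087,0,0,0,0],[0.0685,-0.1043,0.0087,0,0,0,0],[0.0685,-0.1043,0.0087,0,0,0,0],[0.0685,-0.1043,0.0087,0,0,0,0],[0.0685,-0.1043,0.0087,0,0,0,0],[0.0685,-0.1043,0.0087,0,0,0,0],[0,0,0,0,0,0,0],[0,0,0,0,0,0,0]]' ; python3 -c "from h import *
rel((-62,-139,95))"
```

```text
time_s: 2.3
ee_pos: [289.2, -436.8, 215.7]
tool_rot: [[0.992, -0.124, 0.0], [-0.124, -0.992, -0.0], [0.0, 0.0, -1.0]]
wrist_force: [0.9, -0.8, 0.2]
finger_gap: 0.004
finger_force: 0.0
time_s: 3.1
ee_pos: [434.8, -266.6, 200.1]
tool_rot: [[0.993, -0.122, -0.0], [-0.122, -0.993, -0.001], [0.0, 0.001, -1.0]]
wrist_force: [-1.0, 0.0, 0.6]
finger_gap: 0.004
finger_force: 0.0
t 3.1 clampxyz [ -61.5 -138.5  200.1] turn [ 0.0003 -0.      0.0027] Fclamp [-1.  -0.1  0.6] gap 0.004 ff 0.0
(-62, -139, 95) -> [-0.0017  0.0015  0.3502]
```

```bash
python3 -m jog '[[0,0,0.11,0,0,0,0],[0,0,0.11,0,0,0,0],[0,0,0.11,0,0,0,0],[0,0,0.013,0,0,0,0],[0,0,0,0,0,0,0]]'; python3 -m jog '[[0.03,0,0,0,0,0,0],[0.03,0,0,0,0,0,0],[0.03,0,0,0,0,0,0],[0.03,0,0,0,0,0,0],[0.03,0,0,0,0,0,0],[0,0,0,0,0,0,0]]'; python3 - <<'E'
from h import *
rel()
f=grab_frame("scene"); cv2.imwrite("pics/push.png",cv2.resize(f["color"][180:340,190:390,::-1],None,fx=3,fy=3,interpolation=2))
E
```

```text
time_s: 3.6
ee_pos: [433.6, -268.0, 96.7]
tool_rot: [[0.992, -0.127, -0.001], [-0.127, -0.992, 0.001], [-0.001, -0.001, -1.0]]
wrist_force: [0.6, -0.1, 0.6]
finger_gap: -0.004
finger_force: 0.0
time_s: 4.2
ee_pos: [480.9, -273.3, 97.4]
tool_rot: [[0.992, -0.125, 0.002], [-0.125, -0.992, -0.001], [0.002, 0.001, -1.0]]
wrist_force: [-0.4, 0.4, 0.5]
finger_gap: -0.002
finger_force: 0.0
t 4.2 clampxyz [ -15.  -139.3   97.4] turn [ 0.0007 -0.0014  0.0006] Fclamp [-0.4  0.3  0.5] gap -0.002 ff 0.0
```

View pics/push.png

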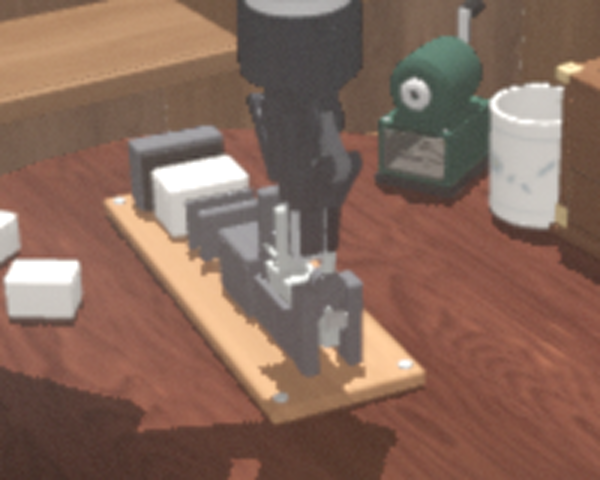

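The fingers are over the lock block (about px (325,250) in the crop) and hide the lever. I keep pushing.

```bash
python3 -m jog '[[0.025,0,0,0,0,0,0],[0.025,0,0,0,0,0,0],[0.025,0,0,0,0,0,0],[0,0,0,0,0,0,0]]'; python3 -c "from h import *
rel()"; python3 -m jog '[[0.015,0,0,0,0,0,0],[0,0,0,0,0,0,0]]';python3 -c "from h import *
rel()"
```

```text
time_s: 4.65
ee_pos: [502.9, -276.2, 97.1]
tool_rot: [[0.992, -0.126, 0.002], [-0.126, -0.992, -0.001], [0.002, 0.001, -1.0]]
wrist_force: [0.3, -0.9, 0.3]
finger_gap: 0.003
finger_force: 0.0
t 4.65 clampxyz [   7.3 -139.4   97.1] turn [ 0.0006 -0.0013  0.0001] Fclamp [ 0.4 -0.8  0.3] gap 0.003 ff 0.0
time_s: 4.85
ee_pos: [506.5, -276.5, 97.2]
tool_rot: [[0.992, -0.126, 0.001], [-0.126, -0.992, -0.0], [0.001, 0.0, -1.0]]
wrist_force: [-0.7, 0.5, 0.1]
finger_gap: 0.001
finger_force: 0.0
t 4.85 clampxyz [  10.9 -139.2   97.2] turn [ 0.0002 -0.0006 -0.    ] Fclamp [-0.8  0.4  0.1] gap 0.001 ff 0.0
```

```bash
python3 -m jog '[[0.015,0,0,0,0,0,0],[0,0,0,0,0,0,0]]' | grep -E "wrist|ee_pos"; python3 -m jog '[[0.015,0,0,0,0,0,0],[0,0,0,0,0,0,0]]'| grep -E "wrist|ee_pos"; python3 -m jog '[[0.015,0,0,0,0,0,0],[0,0,0,0,0,0,0]]'| grep -E "wrist|ee_pos"
```

```text
ee_pos: [509.3, -276.5, 97.1]
wrist_force: [-4.2, 0.0, 2.4]
ee_pos: [509.9, -276.3, 96.8]
wrist_force: [-13.4, -1.2, 7.5]
ee_pos: [510.4, -276.2, 96.6]
wrist_force: [-21.6, -2.8, 10.2]
```

The force rises against the stop at x≈14 mm, so the lever is over. I back off and rise.

```bash
python3 -m jog '[[-0.08,0,0,0,0,0,0],[-0.03,0,-0.05,0,0,0,0],[0,0,-0.12,0,0,0,0.75],[0,0,-0.12,0,0,0,0.75],[0,-0.09,0,0,0,0,0.75],[0,-0.09,0,0,0,0,0.75],[0,-0.09,0,0,0,0,0.75],[0,0,0,0,0,0,0.75]]' 20 >/dev/null; python3 - <<'E'
from h import *
rel((0,-57,120),(0,-57,70))
f=grab_frame("scene");g=grab_frame("top"); cv2.imwrite("pics/l.png",np.hstack([cv2.resize(x["color"][y:y+110,u:u+130,::-1],None,fx=3,fy=3,interpolation=2) for x,u,y in((f,225,200),(g,250,235))]))
E
```

```text
t 6.25 clampxyz [ -9.4 -55.1 184.4] turn [-0.0008 -0.0006  0.0016] Fclamp [ 0.2 -0.2  0.2] gap 0.749 ff 0.0
(0, -57, 120) -> [0.031  0.0066 0.2146]
(0, -57, 70) -> [0.0308 0.0068 0.3813]
```

View pics/l.png

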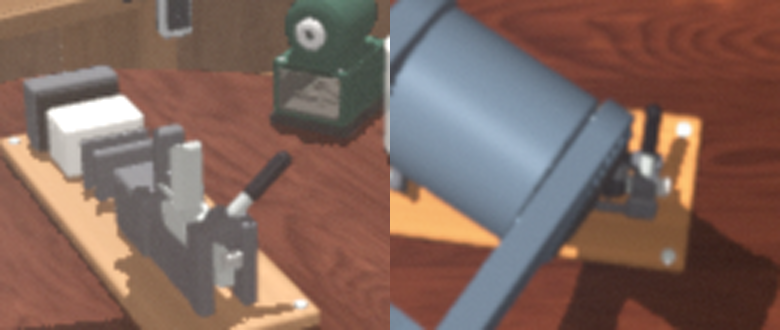

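The lever now leans fully to the +x side, from about (235,210) to (290,155) in the left half. I descend over the trigger and post, opened wide.

```bash
python3 -m jog '[[0.031,0.017,0.09,0,0,0,0.88],[0,0,0.09,0,0,0,0.88],[0,0,0.05,0,0,0,0.88],[0,0,0.05,0,0,0,0.88],[0,0,0.05,0,0,0,0.88],[0,0,0.05,0,0,0,0.88],[0,0,0,0,0,0,0.88]]' >/dev/null; python3 - <<'E'
from h import *
rel((0,-57,70))
f=grab_frame("scene"); cv2.imwrite("pics/g.png",cv2.resize(f["color"][200:310,225:355,::-1],None,fx=4.5,fy=4.5,interpolation=2))
E
```

```text
t 7.05 clampxyz [ -0.5 -64.1  68.3] turn [-0.0007  0.0014 -0.0011] Fclamp [-0.8  0.4 -0.4] gap 0.881 ff 0.0
(0, -57, 70) -> [ 0.0018 -0.0238 -0.0057]
```

View pics/g.png

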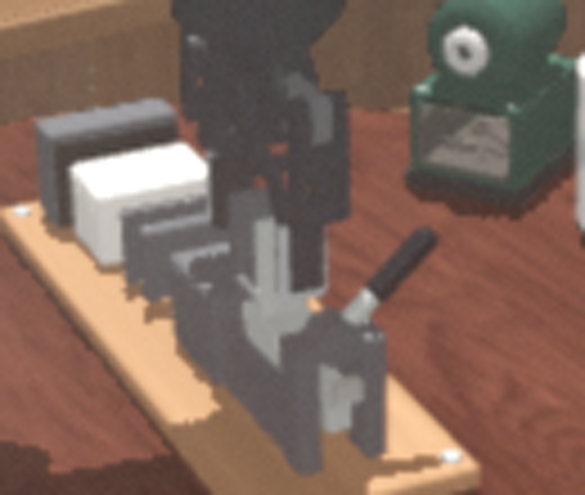

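The trigger plate and post stand between the fingers: plate at about (265,260), rear finger at (310,260). I shift to y = -57 and close in small steps.

```bash
python3 -m jog '[[0.002,-0.0238,-0.005,0,0,0,0.75],[0,0,0,0,0,0,0.7],[0,0,0,0,0,0,0.65],[0,0,0,0,0,0,0.6]]' 20|tail -3; python3 -c "from h import *
rel()"; for i in 1; do python3 -m jog '[[0,0,0,0,0,0,0.55],[0,0,0,0,0,0,0.5],[0,0,0,0,0,0,0.5]]' |tail -3;  python3 -m jog '[[0,0,0,0,0,0,0.45],[0,0,0,0,0,0,0.4],[0,0,0,0,0,0,0.4]]' |tail -3; done; python3 -c "from h import *
rel()"
```

```text
wrist_force: [-0.8, -3.5, 2.1]
finger_gap: 0.605
finger_force: 1.3
t 7.5 clampxyz [  1.4 -56.9  72.5] turn [ 0.0014 -0.0014  0.0006] Fclamp [-0.4 -3.6  2.1] gap 0.605 ff 1.3
wrist_force: [0.1, -4.3, 3.2]
finger_gap: 0.501
finger_force: 2.1
wrist_force: [0.4, -4.9, 2.8]
finger_gap: 0.402
finger_force: 2.2
t 8.1 clampxyz [  1.1 -56.3  71.7] turn [ 0.0004 -0.0008 -0.    ] Fclamp [ 1.  -4.8  2.8] gap 0.402 ff 2.2
```

```bash
python3 -m jog '[[0,0,0,0,0,0,0.36],[0,0,0,0,0,0,0.33],[0,0,0,0,0,0,0.33]]' |tail -3;  python3 -m jog '[[0,0,0,0,0,0,0.3],[0,0,0,0,0,0,0.3]]' |tail -3;python3 -m jog '[[0,0,0,0,0,0,0.28],[0,0,0,0,0,0,0.28]]' |tail -3; python3 -c "from h import *
rel()"
```

```text
wrist_force: [0.8, -4.1, 2.7]
finger_gap: 0.329
finger_force: 2.3
wrist_force: [1.7, -4.6, 3.8]
finger_gap: 0.299
finger_force: 2.3
wrist_force: [2.8, -1.8, 4.6]
finger_gap: 0.28
finger_force: 4.1
t 8.8 clampxyz [  0.7 -55.4  71.7] turn [-0.0005 -0.0002 -0.0002] Fclamp [ 3.  -1.4  4.6] gap 0.28 ff 4.1
```

```bash
python3 -m jog '[[0,0,0,0,0,0,0.5],[0,0,0,0,0,0,0.76],[0,0,0,0,0,0,0.76],[0,0,0,0,0,0,0.76],[0,0,0,0,0,0,0.76]]' |tail -3; python3 - <<'E'
from h import *
rel()
f=grab_frame("scene"); cv2.imwrite("pics/p.png",cv2.resize(f["color"][200:310,225:355,::-1],None,fx=4.5,fy=4.5,interpolation=2))
E
python3 -m jog '[[0,0,0,0,0,0,0.68],[0,0,0,0,0,0,0.62],[0,0,0,0,0,0,0.56],[0,0,0,0,0,0,0.56]]' |tail -3
python3 -m jog '[[0,0,0,0,0,0,0.52],[0,0,0,0,0,0,0.48],[0,0,0,0,0,0,0.48]]' |tail -3
```

```text
wrist_force: [0.2, 0.3, 0.6]
finger_gap: 0.757
finger_force: 0.0
t 9.3 clampxyz [  0.  -55.7  71.3] turn [-0.0005  0.0008 -0.0001] Fclamp [0.1 0.3 0.6] gap 0.757 ff 0.0
wrist_force: [-2.0, -3.6, 2.7]
finger_gap: 0.563
finger_force: 2.0
wrist_force: [-1.4, -4.6, 2.6]
finger_gap: 0.478
finger_force: 2.1
```

View pics/p.png

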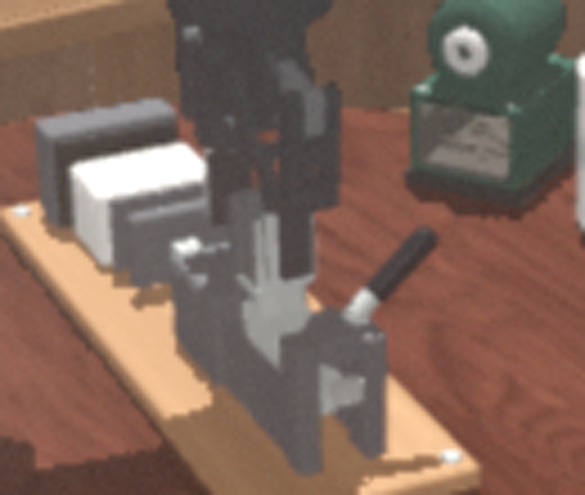

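The jaw has advanced: its pad, at about (115,230), is now close to the box. I squeeze on in small steps.

```bash
f(){ tail -3|tr '\n' ' ';echo; }; python3 -m jog '[[0,0,0,0,0,0,0.46],[0,0,0,0,0,0,0.44],[0,0,0,0,0,0,0.44]]' |f
python3 -m jog '[[0,0,0,0,0,0,0.42],[0,0,0,0,0,0,0.42]]' |f
python3 -m jog '[[0,0,0,0,0,0,0.4],[0,0,0,0,0,0,0.4]]' |f
python3 -m jog '[[0,0,0,0,0,0,0.38],[0,0,0,0,0,0,0.38]]' |f
```

```text
wrist_force: [0.2, -4.4, 2.7] finger_gap: 0.439 finger_force: 2.3 
wrist_force: [1.0, -4.6, 3.9] finger_gap: 0.423 finger_force: 2.3 
wrist_force: [1.2, -5.5, 3.0] finger_gap: 0.409 finger_force: 2.4 
wrist_force: [1.2, -3.1, 2.4] finger_gap: 0.383 finger_force: 2.3
```

```bash
f(){ tail -3|tr '\n' ' ';echo; }; python3 -m jog '[[0,0,0,0,0,0,0.36],[0,0,0,0,0,0,0.36]]' |f
python3 -m jog '[[0,0,0,0,0,0,0.34],[0,0,0,0,0,0,0.34]]' |f
python3 -m jog '[[0,0,0,0,0,0,0.32],[0,0,0,0,0,0,0.32]]' |f
python3 -m jog '[[0,0,0,0,0,0,0.3],[0,0,0,0,0,0,0.3]]' |f; python3 -c "from h import *
rel()"
```

```text
wrist_force: [0.7, -5.4, 4.1] finger_gap: 0.362 finger_force: 2.7 
wrist_force: [-0.3, -6.1, 4.0] finger_gap: 0.341 finger_force: 3.1 
wrist_force: [-0.7, -7.9, 4.7] finger_gap: 0.322 finger_force: 3.5 
wrist_force: [-0.5, -4.6, 5.5] finger_gap: 0.299 finger_force: 7.0 
t 11.75 clampxyz [  0.8 -56.4  71.9] turn [ 0.0004 -0.0004  0.0002] Fclamp [ 0.1 -4.6  5.5] gap 0.299 ff 7.0
```

```bash
f(){ tail -3|tr '\n' ' ';echo; }; python3 -m jog '[[0,0,0,0,0,0,0.29],[0,0,0,0,0,0,0.29],[0,0,0,0,0,0,0.29]]' |f
python3 -m jog '[[0,0,0,0,0,0,0.28],[0,0,0,0,0,0,0.28],[0,0,0,0,0,0,0.28]]' |f; python3 - <<'E'
from h import *
rel()
f=grab_frame("scene"); cv2.imwrite("pics/q.png",cv2.resize(f["color"][215:275,225:295,::-1],None,fx=8,fy=8,interpolation=2))
E
```

```text
wrist_force: [0.6, -4.5, 5.6] finger_gap: 0.293 finger_force: 9.0 
wrist_force: [1.4, -3.1, 6.0] finger_gap: 0.286 finger_force: 10.9 
t 12.35 clampxyz [  0.8 -55.6  72. ] turn [-0.0002 -0.0003  0.0001] Fclamp [ 1.8 -2.9  6. ] gap 0.286 ff 10.9
```

View pics/q.png

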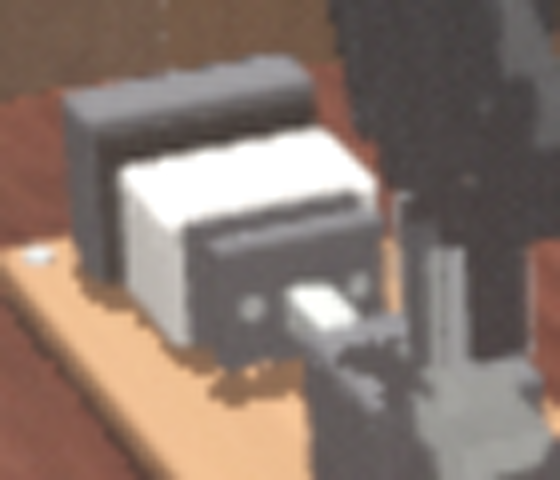

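The pad lies against the box and the box against the fixed jaw: pad edge at about (190,230), box front at (280,200), fixed jaw behind. From the forces I estimate the pad is about 4 mm in with about 7 N. I settle, check and hand in.

```bash
python3 -m jog '[[0,0,0,0,0,0,0.28],[0,0,0,0,0,0,0.28],[0,0,0,0,0,0,0.28],[0,0,0,0,0,0,0.28],[0,0,0,0,0,0,0.28]]' |tail -3; python3 -c "from h import *
rel(); print(order.hand_in())"
```

```text
wrist_force: [2.5, -2.4, 6.3]
finger_gap: 0.281
finger_force: 10.9
t 12.9 clampxyz [  0.8 -55.6  72. ] turn [-0.0002 -0.0004  0.0001] Fclamp [ 2.8 -2.1  6.3] gap 0.281 ff 10.9
the job is handed in; nothing more can be done
None
```

I handed the job in at 12.9 s: the lever is flipped over, the box is pressed against the fixed jaw with an estimated 7 N (pad about 4 mm in, worked out from finger force and trigger travel), and the fingers still hold the trigger squeezed; no verdict was returned.

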